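# Hold the order clip open over the next card

## Task

At the kitchen pass, squeeze open the red spring clip on the white order card, lift it clear, and bring it to the green card: hold it wide open, jaws down, straddling the middle of the green card's top edge, with one jaw clearly past the edge on each side and nothing of the clip touching the card, so the cook can slip the next order in. Finish while still holding it open there; do not let go or let it snap shut. Don't drop the clip, lean on the card stands, or disturb the kitchen things around.

Things in the scene. Friction and masses are not known exactly. Their poses are not given: they have to be found in the camera images.
- clip: red spring clip like a clothes peg, 36 mm wide, about 70 g, standing jaws down on the white card's top edge, finger levers up. Origin on the hinge pin, mid width, at first 15 mm above that edge. This body is the half on its own +x side, with the pin (barrel 9 mm diameter, roof of the space between the jaws). y runs along the pin; clamped on the card z is up; this half leans 0.35 rad when squeezed fully open
- clip_lever (a joint): angle between the clip's halves (rad): 0 clamped on a 4 mm card, jaws parallel; 0.70 fully open at a stop, jaw tips 31 mm apart. Squeezing the levers together along the clip's x opens it: about 4 N at the lever tops to start, 11 N to hold it fully open, more nearer the pin. The spring shuts it
- lever_a (a point): outer top edge of the +x finger lever, mid width; at 0 rad it is 34 mm above the pin and the levers slope apart, from 34 mm (near the pin) to 57 mm (tops) over their outer faces; fully open they are parallel, 30 mm over the outer faces, tops 42 mm above the pin, so the clip sinks up to about 12 mm between the fingers as it is squeezed
- lever_b (a point): outer top edge of the other (-x) finger lever, mid width
- jaw_a (a point): inner edge of the tip of the clip's +x jaw, mid width; the jaws are 4 mm thick and reach 40 mm below the pin
- jaw_b (a point): inner edge of the tip of the clip's other (-x) jaw, mid width
- white_stand: order-card stand, fixed to the table: a wooden foot 56 x 104 x 20 mm (x, y, z) carrying an upright stiff white card 4 mm thick (along x), 90 mm wide (along y), its top edge 150 mm above the table. Origin: centre of the foot's underside; z is up, x is normal to the card's face. The clip starts on this card
- green_stand: order-card stand, fixed to the table: a wooden foot 56 x 104 x 20 mm (x, y, z) carrying an upright stiff green card 4 mm thick (along x), 90 mm wide (along y), its top edge 150 mm above the table. Origin: centre of the foot's underside; z is up, x is normal to the card's face; a blank paper slip on each face. The clip goes to this card
- blue_stand: order-card stand, fixed to the table: a wooden foot 56 x 104 x 20 mm (x, y, z) carrying an upright stiff blue card 4 mm thick (along x), 90 mm wide (along y), its top edge 150 mm above the table. Origin: centre of the foot's underside; z is up, x is normal to the card's face; a blank paper slip on each face; not used
- green_top (a point): middle of the green card's top edge, axes as the green stand
- white_top (a point): middle of the white card's top edge, axes as the white stand
- cup: white ceramic cup, 52 mm diameter, 55 mm tall, bystander; origin at its underside
- pepper_pot: steel pepper pot, 44 mm diameter, 68 mm tall, bystander; origin at its underside
- teapot: dark blue teapot, about 120 mm diameter, 106 mm tall, bystander; origin at its underside
- tub: red food tub with white lid, 110 x 140 x 94 mm, bystander; origin at its underside
- foil_trays: stack of foil trays, 146 x 202 x 46 mm, bystander; origin at its underside
- sauce_bottle: yellow sauce bottle, 56 mm diameter, 136 mm tall, bystander; origin at its underside
Things that resemble listed ones, but are neither listed nor needed, are in the scene too. What is shaped like the white_stand but orange or purple is not meant.

How it is judged:
On the way, in this order (a step that is already met when the one before it is completed fails the run):
1. the clip is squeezed open while it still straddles the white card (value of joint clip_lever above 0.4 rad and z of each of jaw_a, jaw_b in the frame of white_top below -0.002 m and horizontal distance between clip and white_top below 0.05 m and contact force between the fingers and clip above 2 N), for 0.1 s.
2. the clip is lifted clear of the white card (z of each of jaw_a, jaw_b in the frame of white_top above 0.01 m and contact force between the fingers and clip above 2 N), for 0.1 s.
At the end, for the whole second after the job is handed in: Fingers hold the clip still and open by 0.4 rad or more, jaw tips on opposite sides of the green card, 2.5 mm or more off its faces, 6 mm or more below its top edge, within 25 mm of its middle, pin parallel to the card within 0.2 rad, clip not touching card or stand (0.3 N) (value of joint clip_lever above 0.4 rad and ((x of jaw_a in the frame of green_top above 0.0045 m and x of jaw_b in the frame of green_top below -0.0045 m) or (x of jaw_a in the frame of green_top below -0.0045 m and x of jaw_b in the frame of green_top above 0.0045 m)) and z of each of jaw_a, jaw_b in the frame of green_top below -0.006 m and y of jaw_a in the frame of green_top between -0.025 and 0.025 m and y of jaw_b in the frame of green_top between -0.025 and 0.025 m and angle between the y axis of clip and the y axis of green_top, either way round below 0.2 rad and contact force between clip and green_stand below 0.3 N and contact force between the fingers and clip above 2 N and linear speed of clip below 0.03 m/s); the arm keeps its last pose, push and grip.
It fails at once if the clip is dropped (its hinge pin is below half the height of the cards) (height (world z) of clip below 0.075 m).
It fails at once if the gripper or arm leans on a card stand (over 8 N) (contact force between any of the fingers, the arm and white_stand above 8 N or contact force between any of the fingers, the arm and green_stand above 8 N or contact force between any of the fingers, the arm and blue_stand above 8 N).
It fails at once if kitchen things round about are shoved more than 30 mm or knocked over (distance of any of cup, pepper_pot, teapot, tub, foil_trays, sauce_bottle from where it was at the start of the episode above 0.03 m or angle between any of cup, pepper_pot, teapot, tub, foil_trays, sauce_bottle's own z axis and vertical above 0.5 rad).
It also fails if it takes over 35 s, if anything falls off the work surface, if the arm or the gripper's body presses on something with over 40 N, if the wrist force passes 120 N, or if a joint passes its speed limit or range.

## Robot

A 6-joint arm with a two-finger parallel gripper is mounted at the origin on the work surface. World frame = base frame: x ahead of the robot, y to its left, z up, the work surface at z = 0. Lengths are in m, angles in rad, forces in N, time in s.
With the tool pointing down it reaches from about 0.3 to 0.875 m from the base axis. Payload 6.4 kg.
Tool frame: the origin (TCP) lies between the finger pads; the fingertips stand 11 mm ahead of it and the grasp point (between the pads) lies 8 mm behind it (ctrl.tcp_to_tips is the y of the fingertips in the tool frame, in m); y points along the fingers, x is the direction in which the jaws open and shut, and the axes are right-handed (so a half turn about y gives the same grasp; the last joint's range is limited). The gripper opens to 85 mm and grips with 20 to 120 N. Pads are 22 mm wide; open, the fingers measure 114 mm over their backs; the gripper's body (76 mm by 85 mm) begins 54 mm behind the grasp point. The pads swing forward as they close: fully open they stand 13 mm farther back than shut.
Start: joints at [1.099, 0.181, 1.607, -0, 1.354, -0.206], TCP at [0.151, 0.555, 0.242] pointing down, gripper open.
Joint ranges: [-2.99, 2.99], [-0.89, 2.07], [0.3, 2.58], [-1.14, 4.28], [0, 2.63], [-3.12, 3.12]. Speed limits (rad/s): [2.57, 2.57, 3.01, 3.14, 3.14, 3.14].

## Interface

Orientations are given as a unit quaternion [w, x, y, z].
In Python, from bench import ctrl gives the robot as it stands.
- The arm moves only by the tool apply_moves, never from a script. Its argument "plan" is text: rows parted by semicolons, each of 7 numbers parted by spaces: the shift along the tool's x, y, z each as a share of 0.05 m, from -1 to 1, then the turn, a rotation vector about the tool's x, y, z each as a share of 0.12 rad, from -1 to 1, then the opening, from 0 (shut) to 1 (fully open). In form: dx dy dz wx wy wz claw; .... A call has exactly 5 rows; each row shifts and turns the commanded pose from where the row before left it, along the tool's axes as they then stand; what a row does not reach is not made up. A row lasts 1/10 s, in which the tool goes at most 50 mm and 8.59 degrees, less where a joint would pass 70% of its speed; a pose out of reach is approached as far as the arm can. A call with a number of a shift or a turn outside -1 to 1 is refused whole. A call with a gripper value outside its range is refused whole. The fingers move at their own pace and stop on an object; the grip force is fixed at half the most. Time passes only in rows, so rows that do not move let the fingers close, or fill a call up. It gives the time, the measured TCP pose, the force and the opening at its end, in the units of the state.
- ctrl.get_obs(): the state, without advancing time (a new reading comes with each control period).
- ctrl.camera(name): name is "scene" or "side" or "wrist"; returns the picture (384x512x3 uint8, red, green, blue); there is no depth.
- ctrl.get_calibration(name): a dict with "intrinsics" (3x3 intrinsics, pixels), "k1" (the pictures are not rectified: a ray, as slopes to the right and down, at radius r is drawn at 1 + k1 r^2 times it, then the intrinsics apply), "R" (3x3) and "t" (3): a world point X has camera coordinates R X + t. Camera axes: x right, y down, z forward; pixel columns grow to the right and rows downward; lengths in m; the calibration is good to about 2 mm. A picture is of the moment at which its call begins: read the wrist's pose just before it. get_calibration takes no time and is no camera call; for the wrist camera it gives the pose at the moment of the call.
- ctrl.hand_in(): hands the job in, once; it reports no verdict.
Trained networks look in the newest picture that a camera, given by its name, has taken for a name from the list of things; names that differ only in an ending like _2 or _b are one class to them, and where a whole thing is asked for, a point or a joint stands for the part that bears it (a point fixed in the world has none). Each returns a list of dicts, best first, with "score" (0 to 1); they miss things now and then, are a little off and sometimes report something else, mostly with a low value. They report only what shows in the picture. A call takes as long as a camera call. They do not tell look-alikes from the thing itself.
- ctrl.recognise(camera, target): "point" ([x, y, z] in m, in world coordinates, good to about 4 mm: the middle of the surface that is visible of it).
The state is a dict: "time_s": time; "q": joint angles; "dq": joint speeds; "joint_efforts": joint torques, N m; "eef_pos": TCP position; "eef_rot": TCP orientation; "wrist_force": force on the tool from outside, world axes, zero at the start; "torque": the same for the moment, N m; "opening": opening from 0.0 (shut) to 1.0 (fully open).
Only numpy, scipy, OpenCV 4.12 (cv2) and the standard library are available. Lean on these libraries where they do the work, as an engineer would, in place of code of your own. Each camera call takes 0.05 s, during which the arm holds its last target.

## Working session

There is one attempt and no reset: what is moved stays moved. The work goes in short steps, Python scripts to look and compute and a tool call to move; the robot and the scene stay as the last step left them, time stands still between calls to the robot, and variables do not carry over. Pictures are saved under pics/ and viewed, and the job is handed in when it is done.

Besides the shell and the picture viewer there is one more tool, called after "Call:" in YAML: its name, and indented under it one key for each argument. apply_moves: Moves the arm, as the interface text tells. Shift numbers are shares of 0.05 m and turn numbers shares of 0.12 rad, none past 1 either way. Its arguments: {"type":"object","properties":{"plan":{"type":"string"}},"required":["plan"]}

```bash
ls; mkdir -p pics; cat > h.py <<'E'
import numpy as np,cv2
from bench import ctrl
def snap(n,f):
    im=ctrl.camera(n); cv2.imwrite('pics/'+f,im[:,:,::-1]); return im
def calib(n):
    c=ctrl.get_calibration(n); return {k:np.array(v) for k,v in c.items()}
def proj(c,X):
    p=c['R']@np.array(X)+c['t']; s=p[:2]/p[2]; r2=s@s; s=s*(1+c['k1']*r2); K=c['intrinsics']; return (K@[s[0],s[1],1])[:2]
def ray(c,uv):
    K=c['intrinsics']; d=cv2.undistortPoints(np.array([[uv]],float),K,np.array([float(c['k1']),0,0,0]))[0,0]
    return -c['R'].T@c['t'], c['R'].T@np.array([d[0],d[1],1])
def atz(c,uv,z):
    o,d=ray(c,uv); return o+d*(z-o[2])/d[2]
def tri(l):
    A=np.zeros((3,3));b=np.zeros(3)
    for c,uv in l:
        o,d=ray(c,uv); d=d/np.linalg.norm(d); P=np.eye(3)-np.outer(d,d); A+=P;b+=P@o
    X=np.linalg.solve(A,b); return X,[np.round(proj(c,X)-uv,1) for c,uv in l]
E
python3 - <<'E'
from h import *
o=ctrl.get_obs(); print(o, ctrl.tcp_to_tips)
for n in['scene','side','wrist']:
    snap(n,n+'0.png'); c=calib(n); print(n,np.round(-c['R'].T@c['t'],3),np.round(c['R'][2],2))
E
```

```text
pics
{'time_s': 0.0, 'q': array([ 1.09870569e+00,  1.81558824e-01,  1.60799976e+00,  4.09137334e-07,
        1.35379482e+00, -2.06308822e-01]), 'dq': array([ 0.00058432, -0.00097812, -0.00111345,  0.00063304,  0.00045456,
        0.00028699]), 'joint_efforts': array([ 2.29864439e-03, -4.44863820e+01, -3.51346529e+01, -5.36883954e-05,
        8.88470036e-03, -5.28546593e-05]), 'eef_pos': array([0.15077361, 0.55433197, 0.24137812]), 'eef_rot': array([-0.56157284,  0.56210987,  0.42877962, -0.42990288]), 'wrist_force': array([-0.83869143, -0.23269093, -0.23507291]), 'torque': array([ 0.02429245, -0.01118661,  0.01072229]), 'opening': 0.9984379969492014} 0.011
scene [1.496 0.257 0.848] [-0.76 -0.27 -0.59]
side [0.263 0.516 0.837] [ 0.32 -0.61 -0.72]
wrist [0.071 0.576 0.373] [ 0.31 -0.09 -0.95]
```

View pics/scene0.png

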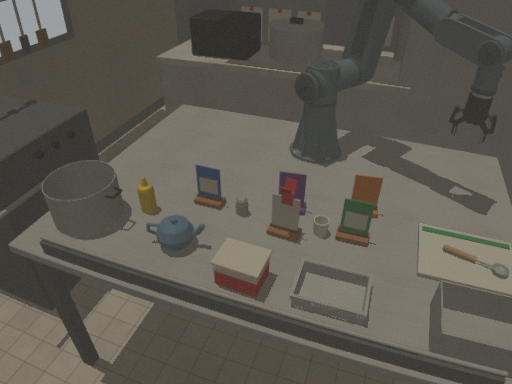

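View pics/side0.png

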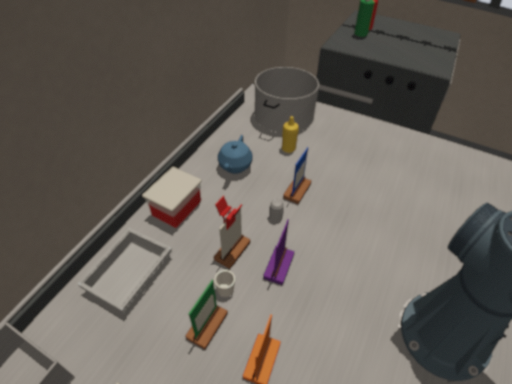

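View pics/wrist0.png

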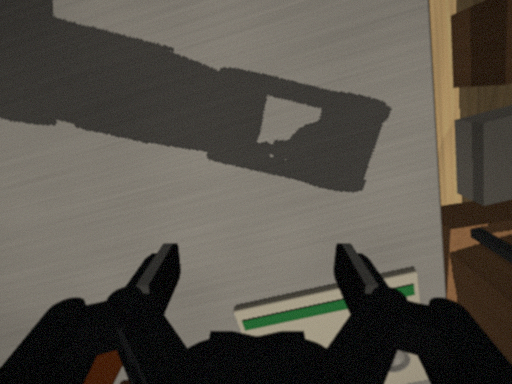

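The scene view shows the red clip at about (288,190) on the white card (285,215) with the purple stand behind it. The green card is at (355,218), with the cup between at (321,226). In the side view the clip is at (230,212), the white card at (231,238), green at (204,308), blue at (300,170), and purple and orange at (282,255) and (263,355). I'll enlarge both views.

```bash
python3 - <<'E'
from h import *
a=cv2.imread('pics/scene0.png')[155:255,255:395]; b=cv2.imread('pics/side0.png')[185:355,170:290]
cv2.imwrite('pics/sc_crop.png',cv2.resize(a,None,fx=5.5,fy=5.5,interpolation=cv2.INTER_CUBIC))
cv2.imwrite('pics/si_crop.png',cv2.resize(b,None,fx=3.5,fy=3.5,interpolation=cv2.INTER_CUBIC))
for n in['scene','side']:
    print(n,calib(n)['intrinsics'][0,0])
    for t in['clip','white_stand','green_stand','cup','lever_a','pepper_pot','tub']:
        print(n,t,[(np.round(r['point'],3),round(r['score'],2)) for r in ctrl.recognise(n,t)][:4])
E
```

```text
scene 385.689061151751
scene clip []
scene white_stand []
scene green_stand []
scene cup []
scene lever_a []
scene pepper_pot []
scene tub []
side 364.43670910696744
side clip [(array([0.578, 0.038, 0.173]), 0.86)]
side white_stand [(array([0.362, 0.263, 0.023]), 0.86), (array([0.437, 0.031, 0.023]), 0.73), (array([0.536, 0.134, 0.033]), 0.59)]
side green_stand [(array([0.518, 0.254, 0.037]), 0.68)]
side cup [(array([0.536, 0.136, 0.036]), 0.79)]
side lever_a [(array([0.58 , 0.038, 0.17 ]), 0.71), (array([0.573, 0.041, 0.171]), 0.64), (array([ 0.717, -0.253,  0.075]), 0.54), (array([0.518, 0.252, 0.04 ]), 0.44)]
side pepper_pot [(array([ 0.519, -0.126,  0.045]), 0.8)]
side tub [(array([ 0.784, -0.011,  0.093]), 0.58), (array([ 0.61 , -0.436,  0.071]), 0.45), (array([0.788, 0.223, 0.005]), 0.42)]
```

View pics/sc_crop.png

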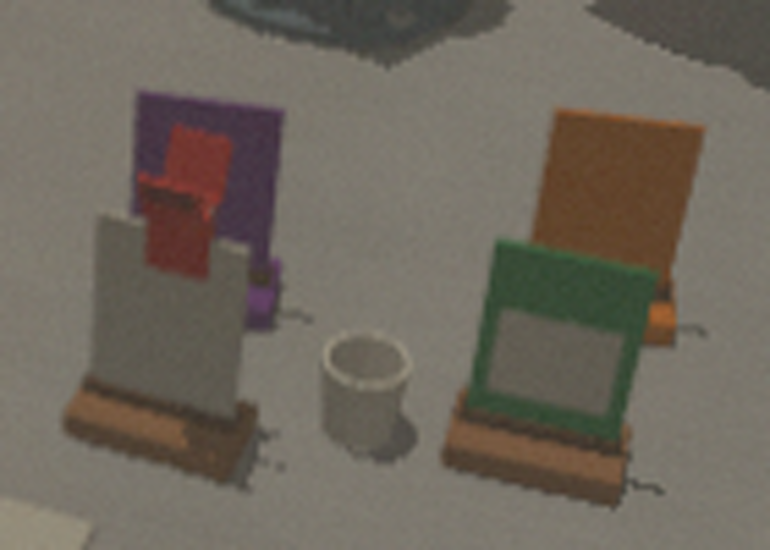

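View pics/si_crop.png

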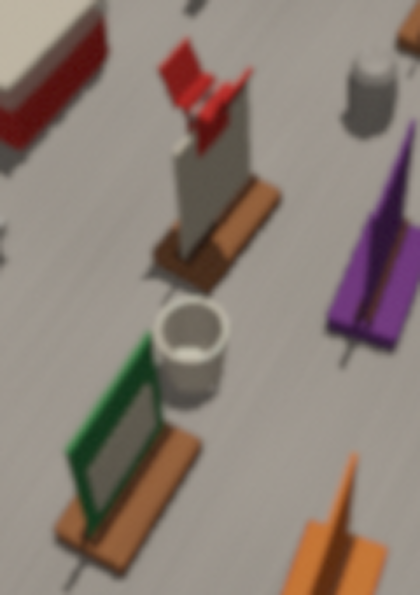

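```bash
python3 - <<'E'
from h import *
cs,ci=calib('scene'),calib('side')
S=lambda x,y:np.array([255+(x+.5)/5.5-.5,155+(y+.5)/5.5-.5])
I=lambda x,y:np.array([170+(x+.5)/3.5-.5,185+(y+.5)/3.5-.5])
P={'whiteR':(S(248,241),I(180,150)),'whiteL':(S(98,213),I(248,88)),'greenR':(S(658,270),I(70,455)),'greenL':(S(497,238),I(150,335))}
for k,(a,b) in P.items(): print(k,tri([(cs,a),(ci,b)]), atz(cs,a,.15),atz(ci,b,.15))
E
```

```text
whiteR (array([0.57496586, 0.0711525 , 0.15316995]), [array([-0.1, -0.1]), array([-0.1,  0.2])]) [0.57123533 0.07087572 0.15      ] [0.57642987 0.0684161  0.15      ]
whiteL (array([ 0.56694019, -0.01415054,  0.14110851]), [array([0.9, 0.8]), array([ 0.8, -1.2])]) [ 0.57533939 -0.01455761  0.15      ] [ 0.56281041 -0.00283175  0.15      ]
greenR (array([0.51734667, 0.28858129, 0.14953342]), [array([-0., -0.]), array([-0.,  0.])]) [0.51802038 0.28859513 0.15      ] [0.51716985 0.28869709 0.15      ]
greenL (array([0.51864746, 0.1999752 , 0.14916387]), [array([-0., -0.]), array([-0. ,  0.1])]) [0.51991343 0.20017719 0.15      ] [0.51832734 0.20020645 0.15      ]
```

```bash
cat >> h.py <<'E'
from scipy.spatial.transform import Rotation as Ro
def pose():
    o=ctrl.get_obs(); q=np.array(o['eef_rot']); return np.array(o['eef_pos']),Ro.from_quat(q[[1,2,3,0]]),o
def delta(target,Rt):
    p,R,o=pose(); d=R.inv().apply(np.array(target)-p); rv=(R.inv()*Rt).as_rotvec()
    print('tool shift/0.05:',np.round(d/.05,2),'rotvec/0.12:',np.round(rv/.12,2))
E
python3 - <<'E'
from h import *
p,R,o=pose(); print(np.round(R.as_matrix(),3), o['time_s'])
for s in(1,-1):
    # tool y = -z, tool x = s*worldx ; tool z = x cross y
    x=np.array([s,0,0.]);y=np.array([0,0,-1.]);Rt=Ro.from_matrix(np.array([x,y,np.cross(x,y)]).T)
    delta([.575,.034,.32],Rt)
    print(Rt.as_matrix())
E
```

```text
[[ 0.263  0.    -0.965]
 [ 0.965  0.     0.263]
 [ 0.    -1.     0.   ]] 0.85
tool shift/0.05: [ -7.82  -1.55 -10.92] rotvec/0.12: [-0.   10.87  0.  ]
[[ 1.  0.  0.]
 [ 0.  0.  1.]
 [ 0. -1.  0.]]
tool shift/0.05: [ -7.82  -1.55 -10.92] rotvec/0.12: [  0.   -15.31   0.  ]
[[-1.  0. -0.]
 [ 0.  0. -1.]
 [ 0. -1.  0.]]
```

```bash
cat >> h.py <<'E'
def plan(target,Rt,n,claw=1):
    p,R,o=pose(); t=np.array(target); rv=(R.inv()*Rt).as_rotvec(); 
    st=Ro.from_rotvec(rv/n)
    rows=[]
    for i in range(n):
        Rc=R*Ro.from_rotvec(rv*i/n)
        d=Rc.inv().apply((t-p)/n)/.05
        rows.append(' '.join('%.2f'%v for v in list(d)+list(rv/n/.12)+[claw]))
    for i in range(0,n,5): print('; '.join(rows[i:i+5]))
RD=Ro.from_matrix(np.array([[1,0,0],[0,0,1],[0,-1,0.]]))
E
python3 - <<'E'
from h import *
plan([.575,.034,.32],RD,15)
E
```

```text
-0.52 -0.10 -0.73 -0.00 0.72 0.00 1.00; -0.46 -0.10 -0.77 -0.00 0.72 0.00 1.00; -0.39 -0.10 -0.81 -0.00 0.72 0.00 1.00; -0.32 -0.10 -0.84 -0.00 0.72 0.00 1.00; -0.24 -0.10 -0.86 -0.00 0.72 0.00 1.00
-0.17 -0.10 -0.88 -0.00 0.72 0.00 1.00; -0.09 -0.10 -0.89 -0.00 0.72 0.00 1.00; -0.01 -0.10 -0.90 -0.00 0.72 0.00 1.00; 0.07 -0.10 -0.89 -0.00 0.72 0.00 1.00; 0.14 -0.10 -0.88 -0.00 0.72 0.00 1.00
0.22 -0.10 -0.87 -0.00 0.72 0.00 1.00; 0.29 -0.10 -0.85 -0.00 0.72 0.00 1.00; 0.37 -0.10 -0.82 -0.00 0.72 0.00 1.00; 0.44 -0.10 -0.78 -0.00 0.72 0.00 1.00; 0.50 -0.10 -0.74 -0.00 0.72 0.00 1.00
```

Call:
apply_moves:
  plan: "-0.52 -0.1 -0.73 0 0.72 0 1; -0.46 -0.1 -0.77 0 0.72 0 1; -0.39 -0.1 -0.81 0 0.72 0 1; -0.32 -0.1 -0.84 0 0.72 0 1; -0.24 -0.1 -0.86 0 0.72 0 1"

```text
time_s: 1.35
eef_pos: [0.2934, 0.3796, 0.2677]
eef_rot: [0.641, -0.641, -0.298, 0.298]
wrist_force: [0.9, -0.1, -0.1]
opening: 1.002
```

Call:
apply_moves:
  plan: "-0.17 -0.1 -0.88 0 0.72 0 1; -0.09 -0.1 -0.89 0 0.72 0 1; -0.01 -0.1 -0.9 0 0.72 0 1; 0.07 -0.1 -0.89 0 0.72 0 1; 0.14 -0.1 -0.88 0 0.72 0 1"

```text
time_s: 1.85
eef_pos: [0.4355, 0.2064, 0.2928]
eef_rot: [0.69, -0.69, -0.154, 0.153]
wrist_force: [0.3, 0.9, -0.0]
opening: 1.001
```

```bash
python3 - <<'E'
from h import *
import pickle
p,R,o=pose(); print(p,o['time_s'],o['q']); c=calib('wrist'); im=snap('wrist','w1.png'); pickle.dump(c,open('w1.pkl','wb'))
print(np.round(-c['R'].T@c['t'],3))
cv2.imwrite('pics/w1b.png',cv2.resize(im[:,:,::-1],None,fx=1.5,fy=1.5))
plan([.575,.034,.32],RD,5)
E
```

```text
[0.43548004 0.20642365 0.2928221 ] 1.85 [ 1.95639590e-01 -7.44354193e-02  1.77160566e+00  1.01930267e-04
  1.44355601e+00 -2.41648368e-01]
[0.4   0.281 0.425]
0.21 -0.10 -0.84 0.01 0.71 0.01 1.00; 0.28 -0.10 -0.81 0.01 0.71 0.01 1.00; 0.35 -0.10 -0.79 0.01 0.71 0.01 1.00; 0.42 -0.10 -0.75 0.01 0.71 0.01 1.00; 0.48 -0.10 -0.72 0.01 0.71 0.01 1.00
```

View pics/w1b.png

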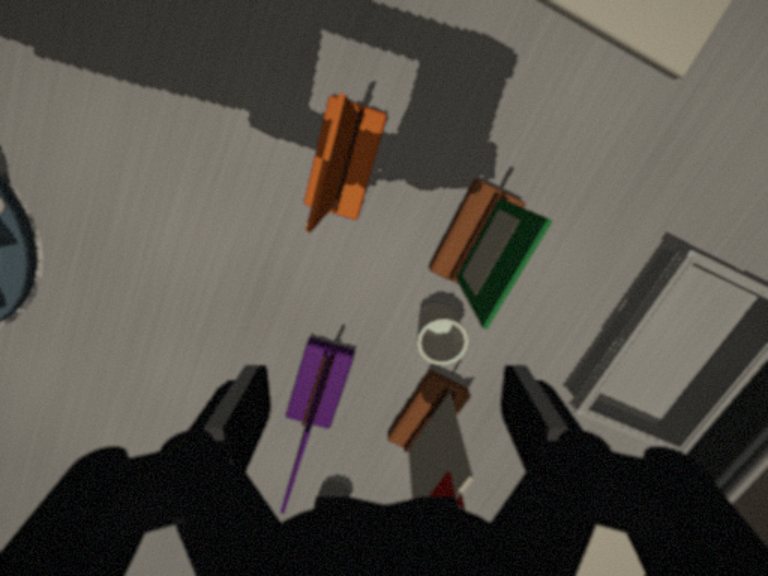

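Wrist view: the green top edge runs from about (549,219) to (487,326) in the enlarged image. The white card is at (440,440), with the clip just showing at (445,490). I'll keep moving.

Call:
apply_moves:
  plan: "0.2 -0.1 -0.84 0 0.71 0 1; 0.28 -0.1 -0.81 0 0.71 0 1; 0.35 -0.1 -0.79 0 0.71 0 1; 0.42 -0.1 -0.75 0 0.71 0 1; 0.48 -0.1 -0.72 0 0.71 0 1"

```text
time_s: 2.4
eef_pos: [0.5721, 0.0402, 0.3176]
eef_rot: [0.707, -0.707, -0.004, 0.004]
wrist_force: [1.2, 0.1, 0.6]
opening: 0.998
```

```bash
python3 - <<'E'
from h import *
import pickle
c1=pickle.load(open('w1.pkl','rb'))
for n,uv in(('a',(549,219)),('b',(487,326))): print(n,atz(c1,np.array(uv)/1.5-.17,.15))
p,R,o=pose(); print(p,o['time_s'],o['q']); c=calib('wrist'); im=snap('wrist','w2.png'); pickle.dump(c,open('w2.pkl','wb'))
cv2.imwrite('pics/w2b.png',cv2.resize(im[:,:,::-1],None,fx=1.5,fy=1.5))
im=snap('scene','scene1.png');cv2.imwrite('pics/s1b.png',cv2.resize(im[100:260,220:400,::-1],None,fx=4,fy=4,interpolation=2))
im=snap('side','side1.png');cv2.imwrite('pics/i1b.png',cv2.resize(im[150:350,160:320,::-1],None,fx=3,fy=3,interpolation=2))
for t in['clip','lever_a','white_stand']: print(t,[(np.round(r['point'],3),round(r['score'],2)) for r in ctrl.recognise('side',t)][:4],[(np.round(r['point'],3),round(r['score'],2)) for r in ctrl.recognise('wrist',t)][:4])
E
```

```text
a [0.51975019 0.28741804 0.15      ]
b [0.52109272 0.2007053  0.15      ]
[0.57205496 0.0401742  0.31755621] 2.4 [-1.36856064e-01  1.24107673e-01  1.51964124e+00  1.41955680e-04
  1.49758023e+00 -1.48650974e-01]
clip [(array([0.58 , 0.039, 0.172]), 0.71)] [(array([0.577, 0.034, 0.173]), 0.97), (array([ 0.703, -0.243,  0.066]), 0.3)]
lever_a [(array([0.583, 0.037, 0.172]), 0.55), (array([0.571, 0.041, 0.169]), 0.45), (array([ 0.61 , -0.439,  0.071]), 0.17)] [(array([0.579, 0.034, 0.174]), 0.58), (array([0.555, 0.037, 0.175]), 0.58)]
white_stand [(array([0.436, 0.03 , 0.022]), 0.97), (array([0.364, 0.262, 0.019]), 0.82), (array([0.569, 0.041, 0.026]), 0.68)] [(array([0.575, 0.053, 0.018]), 0.9), (array([0.448, 0.015, 0.071]), 0.76), (array([0.374, 0.218, 0.023]), 0.58)]
```

View pics/w2b.png

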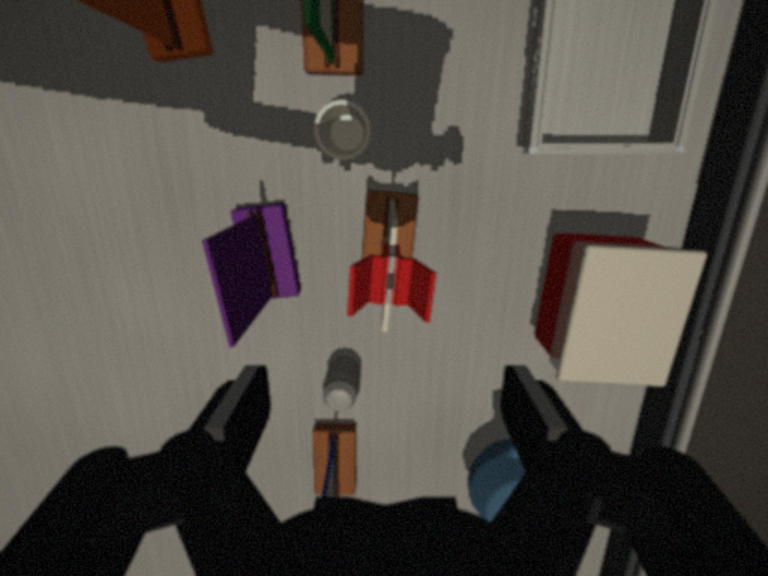

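View pics/s1b.png

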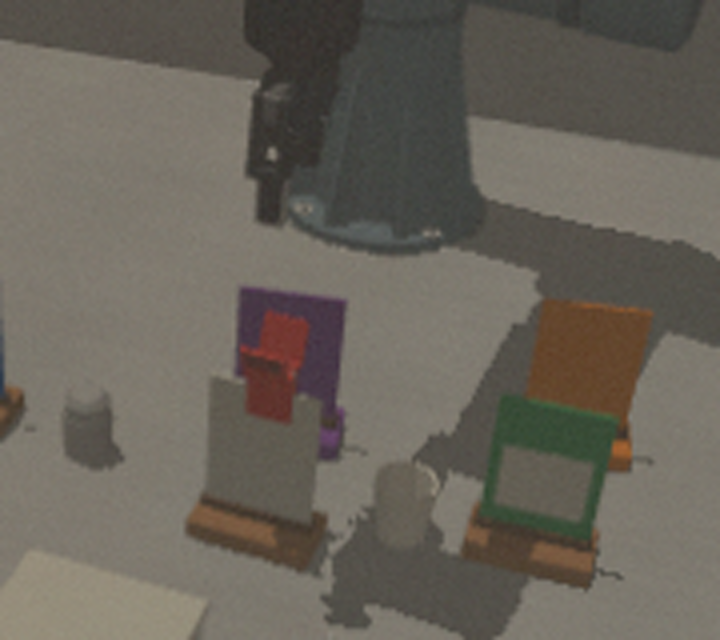

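View pics/i1b.png

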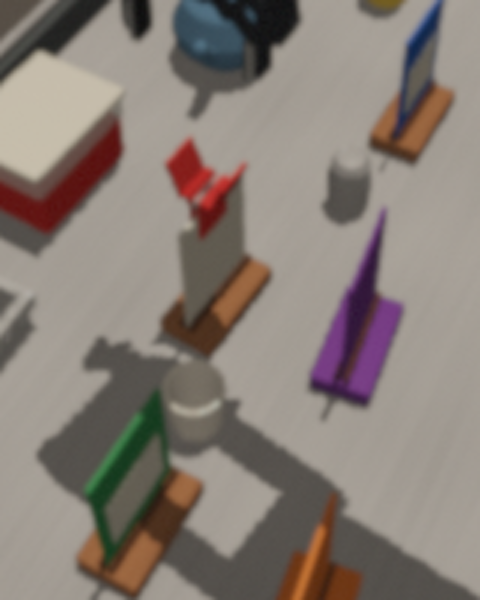

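```bash
python3 - <<'E'
from h import *
a=cv2.imread('pics/w2.png')[120:230,215:305]
cv2.imwrite('pics/w2c.png',cv2.resize(a,None,fx=6,fy=5.4545454,interpolation=2))
a=cv2.imread('pics/side1.png')[190:270,210:250]
cv2.imwrite('pics/i1c.png',cv2.resize(a,None,fx=7,fy=7,interpolation=2))
E
```

```text
(no output)
```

View pics/w2c.png

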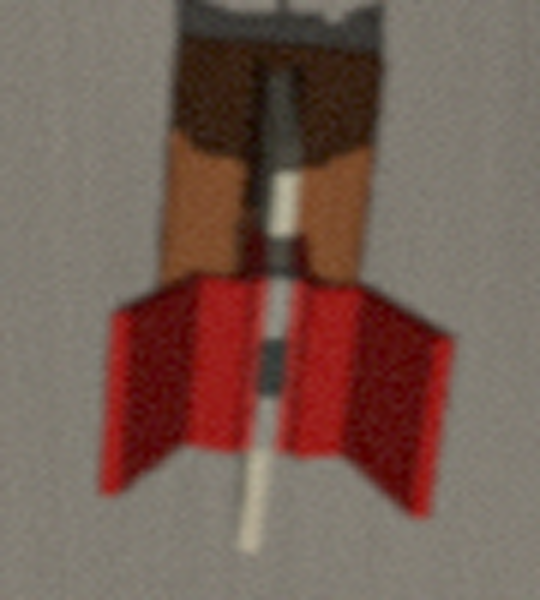

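View pics/i1c.png

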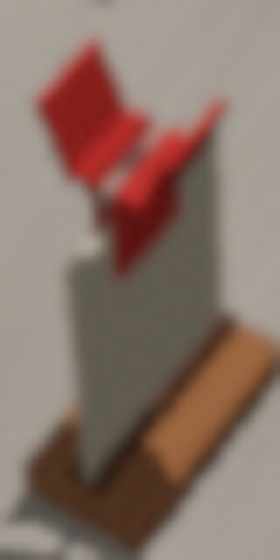

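```bash
python3 - <<'E'
from h import *
import pickle
c=pickle.load(open('w2.pkl','rb'))
U=lambda x,y:np.array([215+(x+.5)/6-.5,120+(y+.5)/5.4545-.5])
L=[U(*v) for v in((112,312),(100,494),(457,338),(430,517))]
for z in(.194,.199,.204):
    P=np.array([atz(c,u,z) for u in L]); print(z,np.round(P[:,:2],4).tolist(),'mid',P.mean(0)[:2],'w',np.linalg.norm(P[0]-P[1]),np.linalg.norm(P[2]-P[3]),'gap',np.linalg.norm((P[0]+P[1]-P[2]-P[3])/2),'yaw',[np.arctan2(-(a-b)[0],(a-b)[1]) for a,b in((P[0],P[1]),(P[2],P[3]))])
print(atz(c,U(247,550),.15),atz(c,U(285,180),.15))
# side corners of same lever: +x lever top in i1c: (100,42) low-y corner, (38,102) high-y corner; -x lever: (222,100) low-y
ci=calib('side'); V=lambda x,y:np.array([210+(x+.5)/7-.5,190+(y+.5)/7-.5])
print(tri([(ci,V(100,42)),(c,L[3])]),tri([(ci,V(38,102)),(c,L[2])]),tri([(ci,V(224,102)),(c,L[1])]))
E
```

```text
0.194 [[0.5487, 0.0503], [0.5461, 0.0148], [0.6054, 0.0461], [0.6026, 0.0108]] mid [0.57569304 0.03050244] w 0.03555482824657282 0.03538010412908904 gap 0.056695901651463855 yaw [np.float64(-0.07317785897652516), np.float64(-0.07838219901218355)]
0.199 [[0.5492, 0.0517], [0.5466, 0.0169], [0.6047, 0.0476], [0.602, 0.013]] mid [0.57559904 0.0323135 ] w 0.034858563738562526 0.03468726121549213 gap 0.05558563488837345 yaw [np.float64(-0.07317785897652608), np.float64(-0.07838219901218256)]
0.204 [[0.5496, 0.0531], [0.5471, 0.0191], [0.604, 0.0491], [0.6013, 0.0152]] mid [0.57550504 0.03412456] w 0.03416229923055223 0.03399441830189523 gap 0.05447536812528305 yaw [np.float64(-0.07317785897652702), np.float64(-0.07838219901218149)]
[ 0.57137127 -0.01696413  0.15      ] [0.57751877 0.06619154 0.15      ]
(array([0.60216576, 0.0098071 , 0.19329028]), [array([-0.3,  0.1]), array([-0.5,  0.6])]) (array([0.60436437, 0.04649926, 0.19717286]), [array([-0.3,  0.1]), array([-0.6,  0.5])]) (array([0.54701942, 0.01797547, 0.20027293]), [array([ 0.2, -0.1]), array([ 0.3, -0.5])])
```

Taken together, the views put the clip at (0.576, 0.032), yaw −0.075, lever tops at z≈0.197. It is the only red clip, and it sits on the white card, not the purple one (crop confirms). Next I'll align and descend.

```bash
cat >> h.py <<'E'
RW=Ro.from_euler('z',-.075)*RD
RG=Ro.from_euler('z',.015)*RD
E
python3 - <<'E'
from h import *
plan([.5757,.0315,.187],RW,5)
E
```

```text
0.02 0.52 -0.05 -0.00 0.15 -0.00 1.00; 0.02 0.52 -0.04 -0.00 0.15 -0.00 1.00; 0.02 0.52 -0.04 -0.00 0.15 -0.00 1.00; 0.02 0.52 -0.04 -0.00 0.15 -0.00 1.00; 0.02 0.52 -0.04 -0.00 0.15 -0.00 1.00
```

Call:
apply_moves:
  plan: "0.06 0.2 -0.12 0 0.4 0 1; 0.04 0.4 -0.09 0 0.35 0 1; 0 0.5 0 0 0 0 1; 0 0.5 0 0 0 0 1; 0 0.4 0 0 0 0 1"

```text
time_s: 3.35
eef_pos: [0.5753, 0.032, 0.216]
eef_rot: [0.707, -0.707, 0.026, -0.026]
wrist_force: [0.6, 0.5, 0.1]
opening: 0.995
```

```bash
python3 - <<'E'
from h import *
import pickle
p,R,o=pose(); print(p,o['time_s'],o['wrist_force'])
delta([.5757,.0315,.187],RW)
im=snap('wrist','w3.png'); cv2.imwrite('pics/w3b.png',cv2.resize(im[:,:,::-1],None,fx=1.5,fy=1.5))
im=snap('side','side2.png');cv2.imwrite('pics/i2b.png',cv2.resize(im[150:300,180:300,::-1],None,fx=4,fy=4,interpolation=2))
E
```

```text
[0.5752721  0.03195455 0.21603421] 3.35 [0.64699731 0.5220922  0.09057564]
tool shift/0.05: [ 0.01  0.58 -0.01] rotvec/0.12: [-0.    0.01 -0.01]
```

View pics/w3b.png

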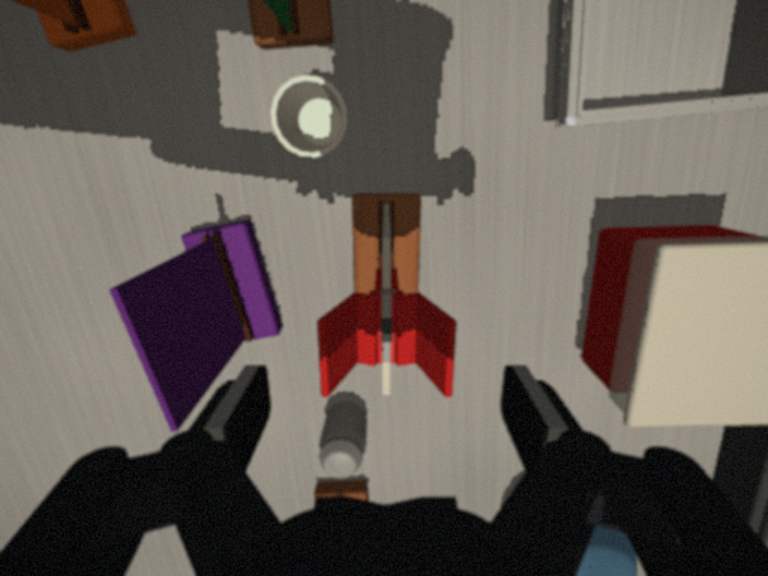

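View pics/i2b.png

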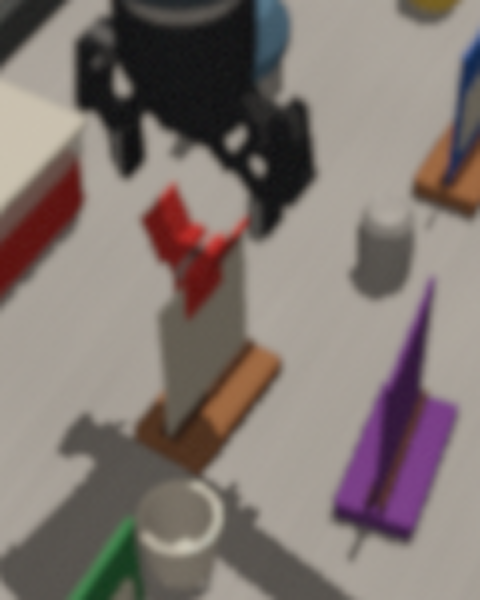

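The fingers' mid-gap is at about x=386 and the clip's middle at about 387, so it's centred with room on both sides. I'll go down to the grip height.

Call:
apply_moves:
  plan: "0.01 0.15 -0.01 0 0 0 1; 0 0.15 0 0 0 0 1; 0 0.15 0 0 0 0 1; 0 0.13 0 0 0 0 1; 0 0 0 0 0 0 1"

```text
time_s: 3.95
eef_pos: [0.576, 0.0305, 0.1872]
eef_rot: [0.707, -0.707, 0.027, -0.026]
wrist_force: [0.1, -0.0, 0.5]
opening: 1.001
```

```bash
python3 - <<'E'
from h import *
p,R,o=pose(); print(p,o['time_s'],o['wrist_force'])
c=calib('wrist'); im=snap('wrist','w4.png')
cv2.imwrite('pics/w4b.png',cv2.resize(im[160:384,100:412,::-1],None,fx=2.4,fy=2.4,interpolation=2))
for s in(-1,1): print(proj(c,p+R.apply([s*.0425,.011,.011])),proj(c,p+R.apply([s*.0425,-.002,.011])))
im=snap('side','side3.png');cv2.imwrite('pics/i3b.png',cv2.resize(im[170:280,185:285,::-1],None,fx=5.4,fy=5.4,interpolation=2))
im=snap('scene','scene3.png');cv2.imwrite('pics/s3b.png',cv2.resize(im[120:250,240:350,::-1],None,fx=4.6,fy=4.6,interpolation=2))
E
```

```text
[0.57597437 0.0304613  0.18722608] 3.95 [ 0.11910503 -0.01751182  0.525314  ]
[184.44290648 228.2274303 ] [178.3277401  239.15601827]
[329.67712301 228.31927507] [335.83014702 239.2584986 ]
```

View pics/w4b.png

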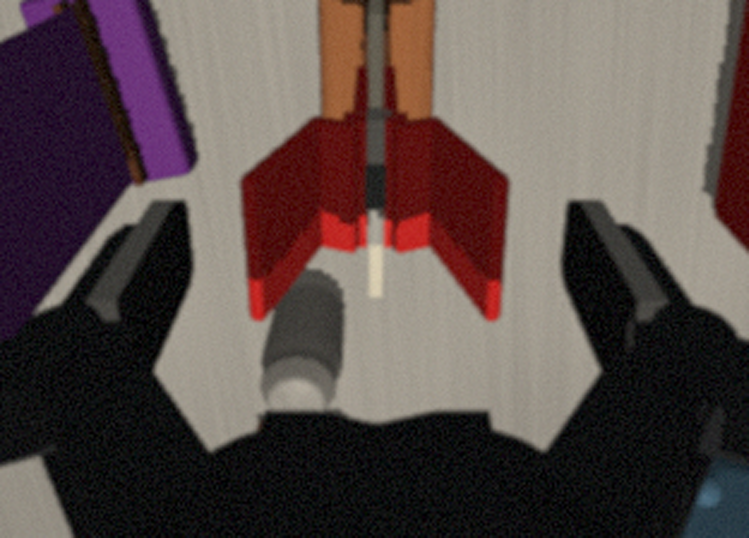

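View pics/i3b.png

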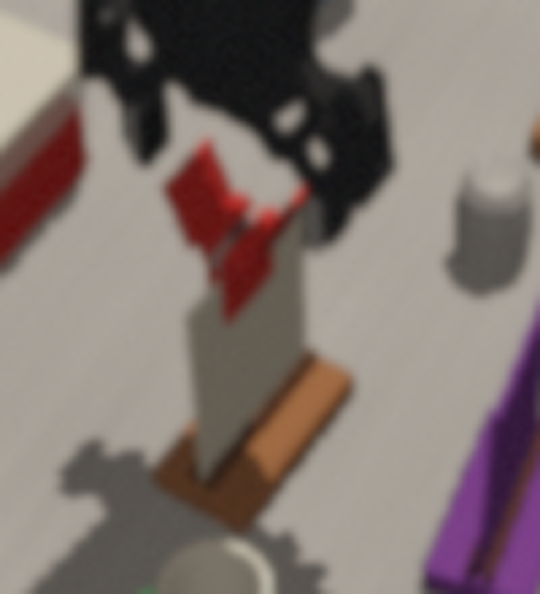

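View pics/s3b.png

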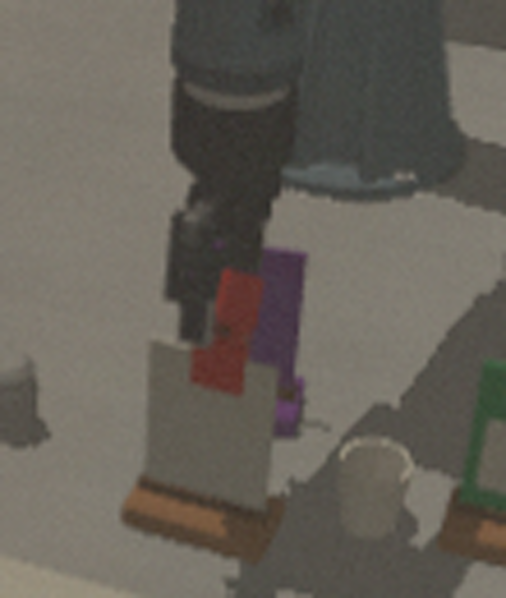

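The fingers look about 3 mm toward −y of the clip's middle and could sit a little deeper. I'll correct both and close until just short of the lever tops.

Call:
apply_moves:
  plan: "0 0.08 0.06 0 0 0 0.9; 0 0 0 0 0 0 0.72; 0 0 0 0 0 0 0.72; 0 0 0 0 0 0 0.72; 0 0 0 0 0 0 0.72"

```text
time_s: 4.6
eef_pos: [0.5769, 0.0334, 0.1844]
eef_rot: [-0.707, 0.707, -0.026, 0.027]
wrist_force: [0.3, 0.9, 0.5]
opening: 0.719
```

```bash
python3 - <<'E'
from h import *
p,R,o=pose(); print(p,o['time_s'],o['wrist_force'])
im=snap('wrist','w5.png')
cv2.imwrite('pics/w5b.png',cv2.resize(im[160:384,100:412,::-1],None,fx=2.4,fy=2.4,interpolation=2))
E
```

```text
[0.57691349 0.03335827 0.18444149] 4.6 [0.33326923 0.90596089 0.49713913]
```

View pics/w5b.png

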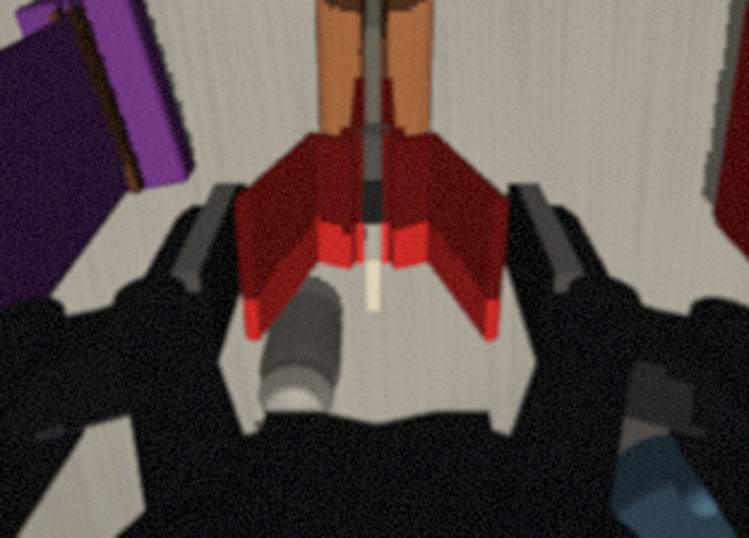

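The pads are just outside the lever tops, mid-gap at about 375 against the clip's 372. Now I'll squeeze gradually, rising slightly.

Call:
apply_moves:
  plan: "-0.02 0 0 0 0 0 0.64; 0 -0.03 0 0 0 0 0.56; 0 -0.04 0 0 0 0 0.48; 0 -0.04 0 0 0 0 0.4; 0 -0.04 0 0 0 0 0.3"

```text
time_s: 5.15
eef_pos: [0.5758, 0.0334, 0.192]
eef_rot: [-0.707, 0.707, -0.026, 0.027]
wrist_force: [0.6, -0.5, -0.9]
opening: 0.325
```

```bash
python3 - <<'E'
from h import *
p,R,o=pose(); print(p,o['time_s'],o['wrist_force'],o['opening'])
im=snap('wrist','w6.png')
cv2.imwrite('pics/w6b.png',cv2.resize(im[160:384,100:412,::-1],None,fx=2.4,fy=2.4,interpolation=2))
im=snap('side','side6.png');cv2.imwrite('pics/i6b.png',cv2.resize(im[170:280,185:285,::-1],None,fx=5.4,fy=5.4,interpolation=2))
E
```

```text
[0.57584933 0.03342241 0.1920182 ] 5.15 [ 0.60238198 -0.45458352 -0.89453261] 0.3254524632706188
```

View pics/w6b.png

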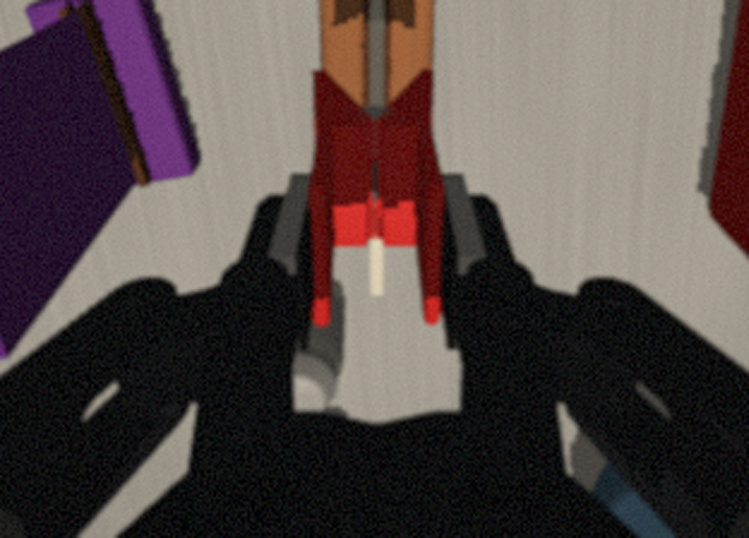

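View pics/i6b.png

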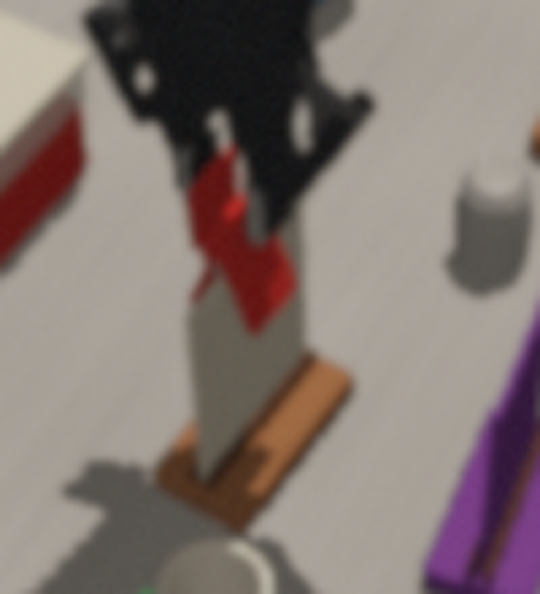

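The clip is squeezed open, jaws spread and straddling the card. I'll firm up the grip, then lift.

Call:
apply_moves:
  plan: "0 0 0 0 0 0 0.1; 0 0 0 0 0 0 0; 0 0 0 0 0 0 0; 0 0 0 0 0 0 0; 0 0 0 0 0 0 0"

```text
time_s: 5.75
eef_pos: [0.5758, 0.0335, 0.1917]
eef_rot: [0.707, -0.707, 0.027, -0.026]
wrist_force: [-0.7, 0.4, -1.6]
opening: 0.324
```

Call:
apply_moves:
  plan: "0 -0.15 0 0 0 0 0; 0 -0.25 0 0 0 0 0; 0 -0.35 0 0 0 0 0; 0 -0.35 0 0 0 0 0; 0 -0.3 0 0 0 0 0"

```text
time_s: 6.25
eef_pos: [0.5763, 0.0334, 0.2642]
eef_rot: [-0.707, 0.707, -0.026, 0.027]
wrist_force: [-0.4, 0.6, -1.3]
opening: 0.324
```

```bash
python3 - <<'E'
from h import *
p,R,o=pose(); print(p,o['time_s'],o['wrist_force'],o['opening'])
im=snap('wrist','w7.png')
cv2.imwrite('pics/w7b.png',cv2.resize(im[160:384,100:412,::-1],None,fx=2.4,fy=2.4,interpolation=2))
im=snap('side','side7.png');cv2.imwrite('pics/i7b.png',cv2.resize(im[130:280,185:285,::-1],None,fx=4,fy=4,interpolation=2))
plan([.5195,.244,.26],RG,10,0)
E
```

```text
[0.57634637 0.03339058 0.26418684] 6.25 [-0.41822875  0.64840477 -1.31722597] 0.32429689658926336
-0.15 0.01 0.41 0.00 -0.07 0.00 0.00; -0.14 0.01 0.41 0.00 -0.07 0.00 0.00; -0.14 0.01 0.41 0.00 -0.07 0.00 0.00; -0.14 0.01 0.42 0.00 -0.07 0.00 0.00; -0.13 0.01 0.42 0.00 -0.07 0.00 0.00
-0.13 0.01 0.42 0.00 -0.07 0.00 0.00; -0.12 0.01 0.42 0.00 -0.07 0.00 0.00; -0.12 0.01 0.42 0.00 -0.07 0.00 0.00; -0.12 0.01 0.42 0.00 -0.07 0.00 0.00; -0.11 0.01 0.42 0.00 -0.07 0.00 0.00
```

View pics/w7b.png

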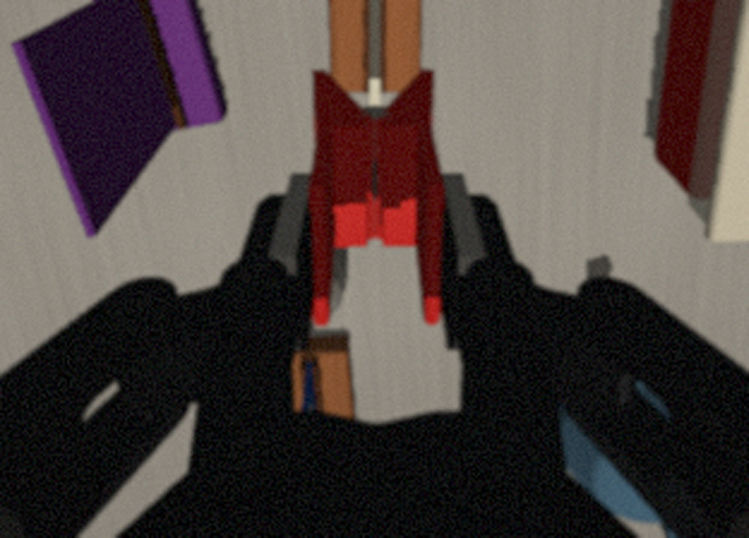

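View pics/i7b.png

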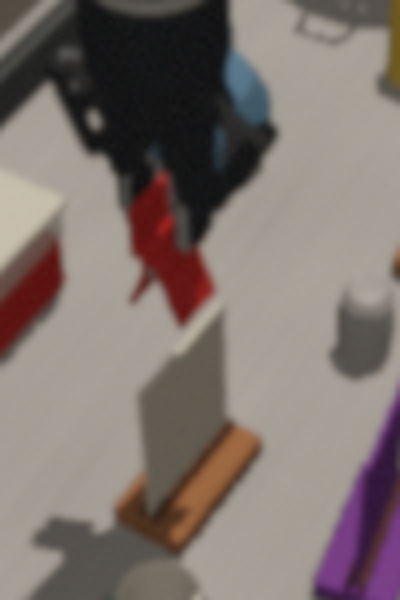

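```bash
python3 - <<'E'
from h import *
c,ci=calib('wrist'),calib('side'); p,R,o=pose()
W=lambda x,y:np.array([100+(x+.5)/2.4-.5,160+(y+.5)/2.4-.5]); V=lambda x,y:np.array([185+(x+.5)/4-.5,130+(y+.5)/4-.5])
a,e=tri([(c,W(315,71)),(ci,V(182,326))]); print(a,e,'tool',R.inv().apply(a-p))
a,e=tri([(c,W(433,71)),(ci,V(132,304))]); print(a,e,'tool',R.inv().apply(a-p))
# lever tops (near bottom corner)
for u in((322,325),(432,325)): print([R.inv().apply(atz(c,W(*u),z)-p).round(4) for z in(.27,.28,.29)])
E
```

```text
[0.55916061 0.0519573  0.20233778] [array([-0.3,  0.5]), array([-0.1,  0.1])] tool [-0.02001529  0.06296958  0.01733401]
[0.59668636 0.04690844 0.19633432] [array([-0.5,  0.6]), array([-0.2,  0.1])] tool [0.01774751 0.06919502 0.01511373]
[array([-0.0132, -0.0046, -0.0234]), array([-0.0122, -0.0146, -0.0151]), array([-0.0112, -0.0246, -0.0067])]
[array([ 0.013 , -0.0045, -0.0235]), array([ 0.0119, -0.0145, -0.0152]), array([ 0.0109, -0.0245, -0.0068])]
```

The clip is held open and clear, jaw tips about 65 mm below the TCP. I'll carry it over to above the green card.

Call:
apply_moves:
  plan: "-0.1 0 0.3 0 -0.07 0 0; -0.15 0 0.4 0 -0.07 0 0; -0.14 0 0.42 0 -0.07 0 0; -0.14 0 0.42 0 -0.07 0 0; -0.14 0 0.42 0 -0.07 0 0"

```text
time_s: 6.85
eef_pos: [0.5466, 0.1349, 0.2604]
eef_rot: [0.707, -0.707, 0.012, -0.01]
wrist_force: [-0.5, 0.1, -1.1]
opening: 0.326
```

Call:
apply_moves:
  plan: "-0.13 0 0.42 0 -0.07 0 0; -0.12 0 0.42 0 -0.07 0 0; -0.12 0 0.42 0 -0.07 0 0; -0.12 0 0.42 0 -0.07 0 0; -0.12 0 0.42 0 -0.07 0 0"

```text
time_s: 7.35
eef_pos: [0.5176, 0.2403, 0.2604]
eef_rot: [-0.707, 0.707, 0.003, -0.004]
wrist_force: [0.4, 0.3, -1.1]
opening: 0.323
```

```bash
python3 - <<'E'
from h import *
p,R,o=pose(); print(p,o['time_s'],o['wrist_force'],o['opening'])
delta([.5195,.244,.192],RG)
im=snap('wrist','w8.png')
cv2.imwrite('pics/w8b.png',cv2.resize(im[130:330,150:362,::-1],None,fx=3,fy=3,interpolation=2))
im=snap('side','side8.png');cv2.imwrite('pics/i8b.png',cv2.resize(im[200:384,150:270,::-1],None,fx=3.2,fy=3.2,interpolation=2))
im=snap('scene','scene8.png');cv2.imwrite('pics/s8b.png',cv2.resize(im[130:260,290:410,::-1],None,fx=4.6,fy=4.6,interpolation=2))
E
```

```text
[0.51756837 0.24026487 0.26042278] 7.35 [ 0.38466625  0.26931585 -1.08520154] 0.32330113073114713
tool shift/0.05: [0.04 1.37 0.07] rotvec/0.12: [ 0.   -0.04 -0.02]
```

View pics/w8b.png

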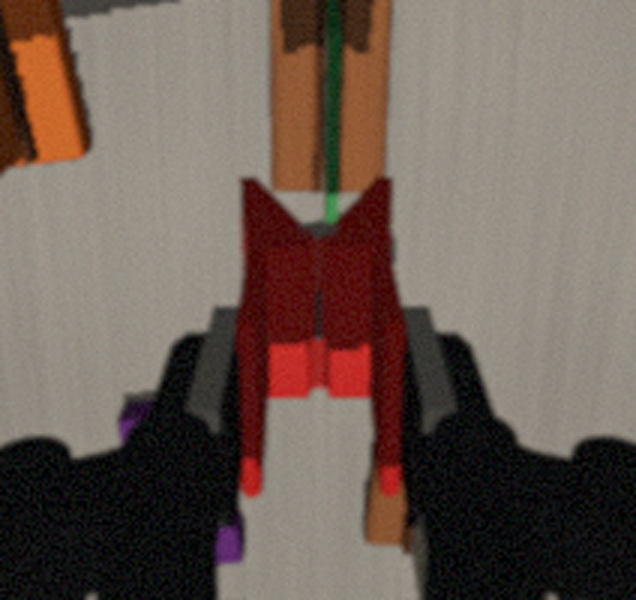

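View pics/i8b.png

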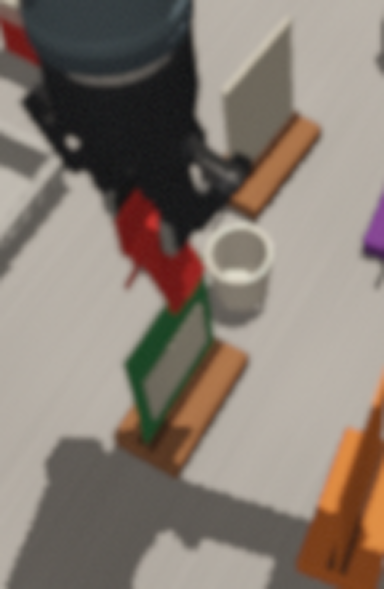

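View pics/s8b.png

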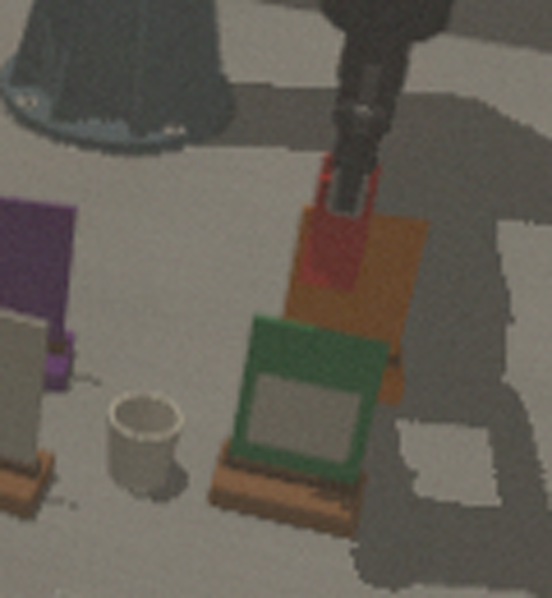

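```bash
python3 - <<'E'
from h import *
c=calib('wrist'); p,R,o=pose()
W=lambda x,y:np.array([150+(x+.5)/3-.5,130+(y+.5)/3-.5])
for u in((332,220),(332,190)): print(atz(c,W(*u),.15), R.inv().apply(atz(c,W(*u),.15)-p))
E
```

```text
[0.52083291 0.22804667 0.15      ] [ 0.00324313  0.11062327 -0.01214899]
[0.52066325 0.23823682 0.15      ] [ 0.00319531  0.11062044 -0.00195754]
```

The green edge is about 3 mm to +x of the jaw middle. I'll correct for that and lower.

Call:
apply_moves:
  plan: "0.06 0 0.08 0 -0.04 0 0; 0 0.05 0 0 0 0 0; 0 0.15 0 0 0 0 0; 0 0.2 0 0 0 0 0; 0 0.1 0 0 0 0 0"

```text
time_s: 8.0
eef_pos: [0.5215, 0.2421, 0.2349]
eef_rot: [-0.707, 0.707, 0.004, -0.005]
wrist_force: [-0.0, 0.2, -1.1]
opening: 0.327
```

```bash
python3 - <<'E'
from h import *
c=calib('wrist');p,R,o=pose(); print(p,o['time_s'],o['wrist_force'],o['opening'])
delta([.5205,.244,.192],RG)
im=snap('wrist','w9.png')
cv2.imwrite('pics/w9b.png',cv2.resize(im[130:330,150:362,::-1],None,fx=3,fy=3,interpolation=2))
E
```

```text
[0.52152281 0.24207941 0.23493526] 8.0 [-0.02512435  0.19326032 -1.11071891] 0.3270841813910928
tool shift/0.05: [-0.02  0.86  0.04] rotvec/0.12: [ 0.   -0.02 -0.02]
```

View pics/w9b.png

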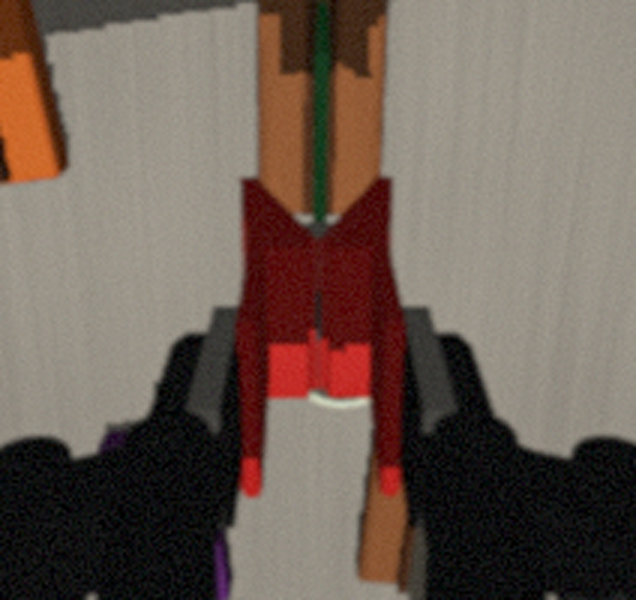

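The card is centred between the jaws (320 against 317), so I'll lower the rest of the way.

Call:
apply_moves:
  plan: "0 0.1 0.04 0 -0.02 0 0; 0 0.12 0 0 0 0 0; 0 0.12 0 0 0 0 0; 0 0.1 0 0 0 0 0; 0 0 0 0 0 0 0"

```text
time_s: 8.55
eef_pos: [0.5215, 0.2446, 0.2137]
eef_rot: [-0.707, 0.707, 0.005, -0.006]
wrist_force: [0.7, 0.5, -0.6]
opening: 0.323
```

Call:
apply_moves:
  plan: "0 0.12 0 0 0 0 0; 0 0.12 0 0 0 0 0; 0 0.12 0 0 0 0 0; 0 0.04 0 0 0 0 0; 0 0 0 0 0 0 0"

```text
time_s: 9.05
eef_pos: [0.5218, 0.2446, 0.1942]
eef_rot: [-0.707, 0.707, 0.005, -0.006]
wrist_force: [-0.5, -0.4, -1.2]
opening: 0.324
```

```bash
python3 - <<'E'
from h import *
c=calib('wrist');p,R,o=pose(); print(p,o['time_s'],o['wrist_force'],o['opening'])
im=snap('wrist','w10.png')
cv2.imwrite('pics/w10b.png',cv2.resize(im[80:280,150:362,::-1],None,fx=3,fy=3,interpolation=2))
im=snap('side','side10.png');cv2.imwrite('pics/i10b.png',cv2.resize(im[230:384,150:250,::-1],None,fx=3.9,fy=3.9,interpolation=2))
im=snap('scene','scene10.png');cv2.imwrite('pics/s10b.png',cv2.resize(im[150:260,310:410,::-1],None,fx=5.4,fy=5.4,interpolation=2))
E
```

```text
[0.52179263 0.24461582 0.19416145] 9.05 [-0.46933889 -0.38128372 -1.17219926] 0.32372727553108455
```

View pics/w10b.png

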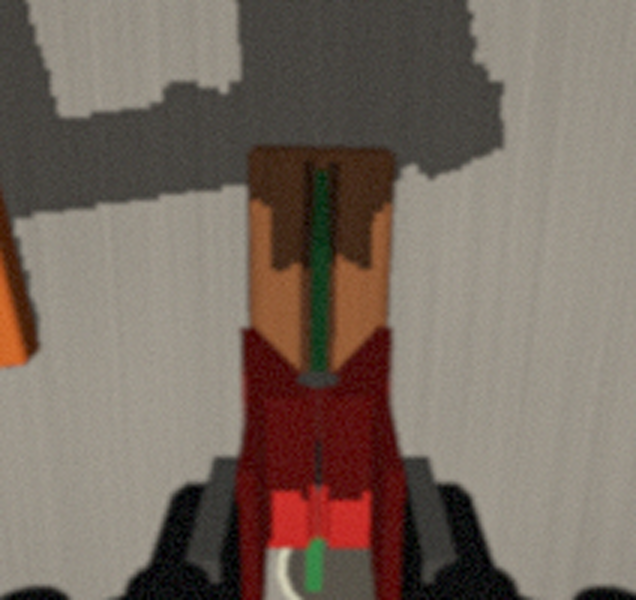

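View pics/i10b.png

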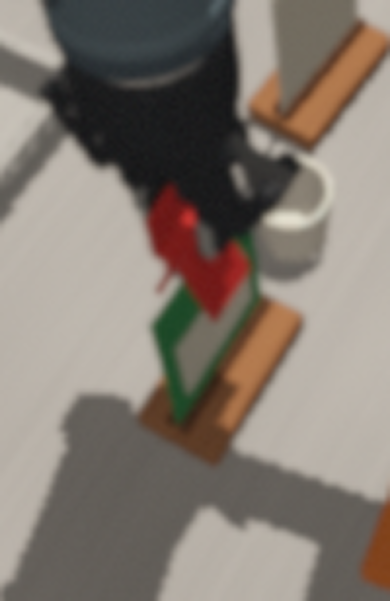

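View pics/s10b.png

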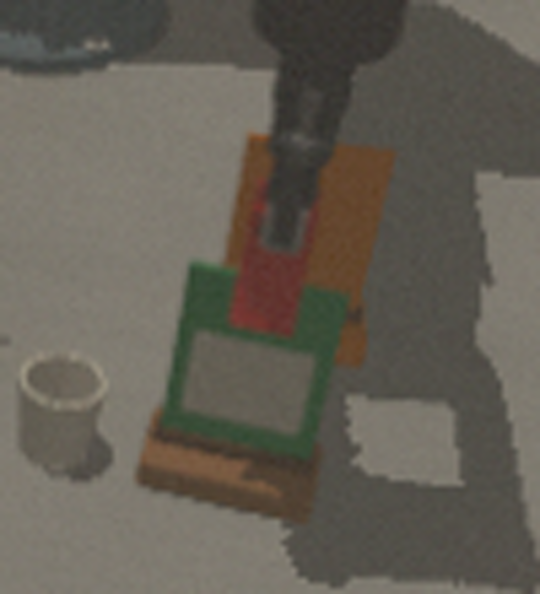

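The jaws straddle the middle of the green card. In the wrist view the card is at column 320 between jaws at about 245 and 390. In the scene view the jaw tip at row 330 is well below the edge at about 280. The wrist force shows only the clip's weight, so I'm handing in.

```bash
python3 - <<'E'
from h import *
ctrl.hand_in(); p,R,o=pose(); print(p,o['time_s'],o['wrist_force'],o['opening'])
E
```

```text
the job is handed in; nothing more can be done
the job is handed in; nothing more can be done
```

I squeezed the red clip open on the white card, lifted it clear and carried it to the green card. There I handed the job in with the clip still held open, straddling the middle of the top edge. No verdict was reported.

**Last checks, just before handing in at about 9.2 s:**
- **Opening:** the gripper held steady at 0.324, the same value since the clip reached its stop.
- **Position across the card:** the card's edge was centred between the jaws to about 1 mm.
- **Position along the card:** the clip was within a few mm of the card's middle.
- **Height:** I estimate the jaw tips at about 21 mm below the edge and the pin about 17 mm above it.
- **Contact:** wrist force was about −1.2 N vertically, close to the clip's weight, so I saw no sign of it touching the card.
- **Surroundings:** the cup and stands visible in the final close-up crops looked undisturbed. I did not recheck the other kitchen things at the end.

**Disagreements:**
- The scene and side views differed by up to about 10 mm on the partly hidden far corner of the white card. I used the wrist camera view for the clip's position instead.
- Before gripping, the fingers sat about 3 mm off along the pin, and before the final lowering the clip was about 3 mm off the green card's edge. I corrected both.
- A pose reading after handing in was refused, so I have no measurement from the final second.

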